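# Clamp a bare screen frame to the click

## Robot

A 6-joint arm with a two-finger parallel gripper is mounted at the origin on the work surface. World frame = base frame: x ahead of the robot, y to its left, z up, the work surface at z = 0. Lengths are in m, angles in rad, forces in N, time in s.
With the tool pointing down it reaches from about 0.35 to 0.875 m from the base axis. Payload 4.2 kg.
Tool frame: the origin (TCP) lies on the front face of the gripper's body, between the roots of the fingers; the fingertips stand 73 mm ahead of it and the grasp point (between the pads) lies 54 mm ahead of it; z points along the fingers, x is the direction in which the jaws open and shut, and the axes are right-handed (so a half turn about z gives the same grasp; the last joint's range is limited). The gripper opens to 85 mm and grips with 20 to 120 N. Pads are 22 mm wide; open, the fingers measure 114 mm over their backs; the gripper's body (76 mm by 85 mm) begins 54 mm behind the grasp point. The pads swing forward as they close: fully open they stand 13 mm farther back than shut.
Start: joints at [1.421, 0.385, 0.008, 0, -1.194, -0.259], TCP at [0.248, 0.573, 0.304] pointing down, gripper open.
Joint ranges: [-3.14, 3.14], [-1.21, 2.06], [-1.07, 1.41], [-3.16, 2.05], [-2.99, -0.16], [-3.1, 3.1]. Speed limits (rad/s): [2.79, 2.79, 3.14, 3.14, 3.14, 3.14].

## Interface

Orientations are given as a rotation vector (axis times angle).
In Python, from cell import manip gives the robot as it stands. The module is installed in compiled form; this text tells all that it offers. Calls block until the motion is done:
- manip.move_to(position, orientation): joint-space move of the TCP to a pose.
- manip.move_straight(position, ori=None, v=0.15, guard=None): straight line of the TCP; ori=None keeps the orientation; v is the mean speed in m/s. With guard (N) it stops when the force on the tool has changed by that much, and returns True; else False.
- manip.move_joints(angles): joint-space move.
- manip.command_gripper(opening): finger opening in m; the grip force is fixed at half the most; returns when the fingers have stopped.
- manip.sleep(seconds).
- manip.inverse_kinematics(position, orientation): joint angles nearest the present ones, or None.
- manip.get_obs(): the state.
- manip.snapshot(name): name is "scene" or "top" or "wrist"; returns a dict with "image" (384x512x3 uint8, red, green, blue), "fovy" (degrees; the focal length in pixels is half the picture's height over the tangent of half this angle, whatever the lens; pixels are square), "cx", "cy" (the principal point, pixels), "world_to_cam" (4x4, takes a point from world to camera coordinates). Camera axes: x right, y up, looking along -z (the intrinsics and any distortion apply to the point x, -y, -z); pixel columns grow to the right and rows downward; lengths in m; the calibration is good to about 2 mm. A picture is of the moment at which its call begins. There is no depth.
A pose or a line that the arm cannot do raises manip.Unreachable and nothing moves.
- manip.sign_off(): hands the job in, once; it reports no verdict.
The state is a dict: "time_s": time; "qpos": joint angles; "qvel": joint speeds; "joint_efforts": joint torques, N m; "tool_pos": TCP position; "tool_rot": TCP orientation; "contact_force": force on the tool from outside, world axes, zero at the start; "wrist_torque": the same for the moment, N m; "opening": finger opening in m.
Only numpy, scipy, OpenCV 4.12 (cv2) and the standard library are available. Lean on these libraries where they do the work, as an engineer would, in place of code of your own. Each camera call takes 0.05 s, during which the arm holds its last target. There are 200 camera calls.

## Task

Push the bare aluminium frame gently back into the green hinge clamp until its rear bar sits squarely home against the steel back stop. Then pull the clamp's torque handle round clockwise until it clicks, stop there and let go: stop short and the frame stays loose, pull on past the click and the hollow bar is crushed. Leave the pot, the jar and the squeegee as they are.

Things in the scene. Friction and masses are not known exactly. Their poses are not given: they have to be found in the camera images.
- station: white baseboard, 320 x 320 x 18 mm, fixed to the table, with a green cast hinge clamp at its +x end. Origin: centre of the board's underside. The frame slides along +x, its rear bar going under the clamp's arm. The arm (56 mm wide in y, from 58 to 124 mm in x, 50 to 66 mm above the table) clears the frame by 7 mm.
- stop: steel back stop of the clamp's jaw, 150 mm wide (y), 28 mm high, fixed to the station; origin in the middle of its -x face, at the board. The frame's rear bar must bear flat on that face; do not press the frame on it with more than 35 N.
- stop_face (a point): middle of the back stop's -x face, 12.5 mm above the board; axes as the station's (x points into the stop)
- frame: the loose bare aluminium frame (hollow square bars, no mesh on it), 160 (x) x 240 (y) x 25 mm, bars 25 mm wide, about 0.45 kg, lying on the board 15 to 35 mm short of the stop and up to 0.04 rad askew. Origin: centre of its underside. It slides on the board with about 3 N.
- frame_back (a point): middle of the outer face of the frame's rear bar, 12.5 mm above the board: this face must touch the stop
- frame_front (a point): middle of the outer face of the frame's front bar (the one nearest the robot), 12.5 mm above the board
- screw_axis (a point): point on the vertical axis of the clamp screw about which the handle turns, 96 mm above the table, at the height of the handle's centre line. The round hub on the axis is 38 mm across and reaches 111 mm above the table. Clockwise seen from above tightens; turning back loosens. The screw holds by itself.
- pad: round steel clamp pad (24 mm across) under the screw; origin at the centre of its underside. It starts a little above the frame (0.4 to 4 mm, never the same) and goes down as the screw is turned clockwise. A clamping force of 60 to 115 N on the frame is right; the handle is set to click there.
- handle_grip (a point): middle of the black ribbed grip of the click-type torque handle, on its centre line, 105 mm from the screw axis, 96 mm above the table; its x axis points outwards along the handle, z up. The grip is a level round bar, 25 mm thick, from 60 to 150 mm from the axis, 53 mm (centre line) above the frame's top. Pushed here it runs at 2 to 4 N and clicks at about 7 N.
- handle_end (a point): centre of the handle's outer end (orange ring), 150 mm from the axis. At the start it points to the right (-y of the station, 0.5 rad beyond to 0.9 rad nearer the robot). Pulled towards the robot and on round, by some 0.3 to 1.4 rad, it clicks: it breaks over by 0.18 rad while the force falls by half, then is solid and tightens further. Let go, it swings back 0.18 rad.
- ink_pot: bystander: white plastic ink pot with a blue band, 84 mm across, 85 mm high, loose; origin at the centre of its underside
- dye_jar: bystander: amber dye jar with a black lid, 70 mm across, 75 mm high, loose; origin at the centre of its underside
- squeegee: bystander: wooden squeegee with an orange blade lying flat, 112 x 230 x 24 mm, loose; origin under its middle

How it is judged:
By the outcome, as a careful person would: the job done as asked, in the order asked, and still so for the second after the job is handed in, with the robot touching nothing.
It also fails if it takes over 64 s, if anything falls off the work surface, if the arm or the gripper's body presses on something with over 40 N, if the wrist force passes 120 N, or if a joint passes its speed limit or range.

## Working session

There is one attempt and no reset: what is moved stays moved. The work goes in short steps, each a Python script; the robot and the scene stay as the last script left them, time stands still between calls to the robot, and variables do not carry over. Pictures are saved under pics/ and viewed, about 8 in all and at most 12, crops included, and the job is handed in when it is done.

```bash
mkdir -p pics
python3 - <<'E'
from cell import manip
import cv2,numpy as np,pickle
d={}
for n in("scene","top","wrist"):
    s=manip.snapshot(n); d[n]=s
    print(n,{k:(np.round(v,4).tolist() if k=='world_to_cam' else v) for k,v in s.items() if k!="image"})
pickle.dump(d,open('s0.pkl','wb'))
im=[cv2.cvtColor(d[n]["image"],cv2.COLOR_RGB2BGR) for n in d]
cv2.imwrite("pics/a_top.png",cv2.resize(im[1],(800,600),interpolation=cv2.INTER_CUBIC))
cv2.imwrite("pics/a_scene.png",cv2.resize(im[0],(800,600),interpolation=cv2.INTER_CUBIC))
print(manip.get_obs())
E
```

```text
scene {'fovy': 47.30308483297447, 'cx': 265.76647522146453, 'cy': 191.48011718732977, 'world_to_cam': [[-0.156, 0.9878, -0.003, 0.0207], [-0.8135, -0.1267, 0.5677, 0.4376], [0.5603, 0.091, 0.8233, -1.5225], [0.0, 0.0, 0.0, 1.0]]}
top {'fovy': 42.88597426519568, 'cx': 252.49457392592296, 'cy': 189.59622555253614, 'world_to_cam': [[0.077, -0.997, 0.0037, 0.0385], [0.9771, 0.0762, 0.1985, -0.6036], [-0.1982, -0.0117, 0.9801, -1.1593], [0.0, 0.0, 0.0, 1.0]]}
wrist {'fovy': 69.98913568362481, 'cx': 252.76190241581796, 'cy': 192.41837739212156, 'world_to_cam': [[-0.3977, -0.9175, 0.0015, 0.6244], [0.8841, -0.3837, -0.2669, 0.0353], [0.2455, -0.1048, 0.9637, -0.3785], [0.0, 0.0, 0.0, 1.0]]}
{'time_s': 0.15, 'qpos': array([ 1.42061189e+00,  3.85382036e-01,  6.96620557e-03, -3.42354245e-04,
       -1.19403168e+00, -2.58579559e-01]), 'qvel': array([-0.00034039, -0.00218581,  0.00279087,  0.00182969,  0.0008661 ,
        0.00072181]), 'joint_efforts': array([-1.25756460e-04, -3.92676508e+01,  1.88580823e+01,  4.18854252e+00,
       -3.40016115e-03, -9.34523499e-07]), 'tool_pos': array([0.24828909, 0.57322292, 0.3030833 ]), 'tool_rot': array([ 1.72343629e+00, -2.62506281e+00,  1.59617219e-03]), 'contact_force': array([-1.26119767,  0.08437967,  0.06158844]), 'wrist_torque': array([-0.01109389, -0.04737933,  0.02768502]), 'opening': 0.08519505519045904}
```

View pics/a_top.png

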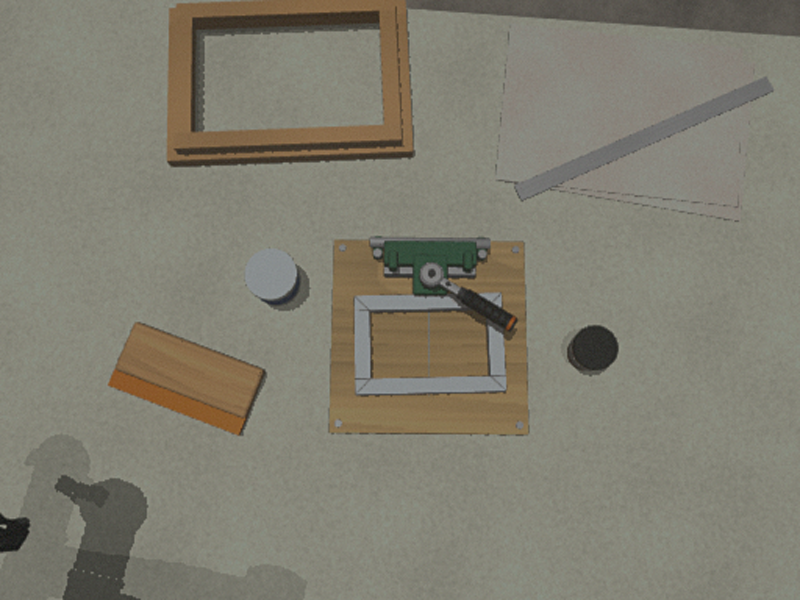

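View pics/a_scene.png

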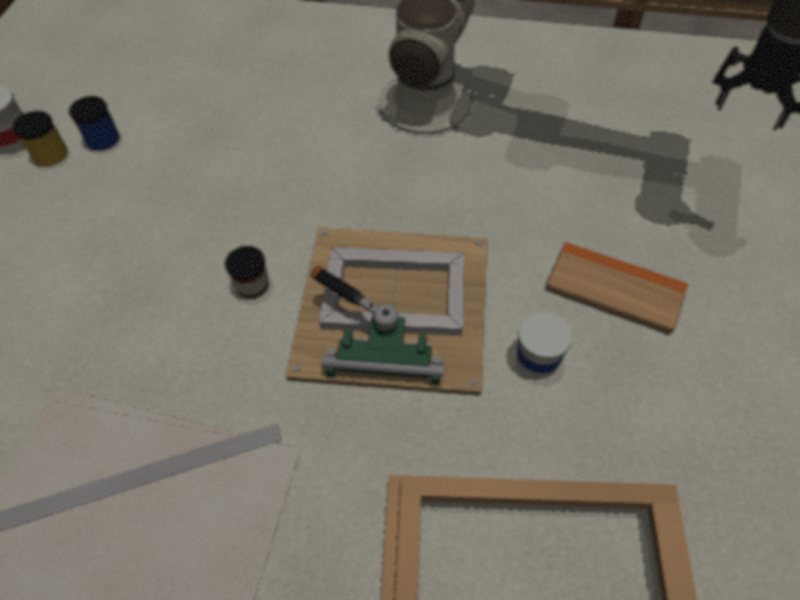

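The top view shows the frame short of the stop (front bar at row ≈385/600), the hub at (431,273), the orange handle end at (512,324), the pot on the left and the jar on the right. Next I'll get rough positions, then a closer wrist view.

```bash
cat > h.py <<'E'
import numpy as np,cv2,pickle
def cam(s):
    f=s["image"].shape[0]/2/np.tan(np.radians(s["fovy"])/2); T=s["world_to_cam"]
    return f,T[:3,:3],T[:3,3]
def ray(s,u,v,z):
    f,R,t=cam(s); d=R.T@np.array([(u-s["cx"])/f,-(v-s["cy"])/f,-1]); c=-R.T@t
    return c+d*(z-c[2])/d[2]
def proj(s,p):
    f,R,t=cam(s); q=R@np.asarray(p)+t
    return np.array([s["cx"]+f*q[0]/-q[2], s["cy"]-f*q[1]/-q[2]])
def tri(obs):  # [(s,u,v)] -> point, residual
    A=np.zeros((3,3));b=np.zeros(3);L=[]
    for s,u,v in obs:
        f,R,t=cam(s); d=R.T@np.array([(u-s["cx"])/f,-(v-s["cy"])/f,-1]);d/=np.linalg.norm(d);c=-R.T@t
        P=np.eye(3)-np.outer(d,d);A+=P;b+=P@c;L.append((P,c))
    x=np.linalg.solve(A,b); return x,[np.linalg.norm(P@(x-c)) for P,c in L]
E
python3 - <<'E'
from h import *
np.set_printoptions(precision=4,suppress=True)
d=pickle.load(open('s0.pkl','rb')); s=d["top"];k=.64
for n,u,v,z in [("bTL",333,240,.018),("bTR",525,240,.018),("bBL",329,433,.018),("bBR",528,435,.018),
 ("fTL",355,296,.043),("fTR",502,293,.043),("fBL",355,393,.043),("fBR",505,390,.043),("hub",431,273,.111),("end",512,324,.096),("pot",273,275,.085),("jar",594,348,.075)]:
    print(n,ray(s,u*k,v*k,z))
c=d["scene"]
print("hub tri",tri([(s,431*k,273*k),(c,386*k,316*k)]),"end",tri([(s,512*k,325*k),(c,318*k,272*k)]))
for n in ("wrist",):
    f,R,t=cam(d[n]); print(-R.T@t, R)
from scipy.spatial.transform import Rotation as Ro
print(Ro.from_rotvec([1.72343629e+00, -2.62506281e+00,  1.59617219e-03]).as_matrix())
E
```

```text
bTL [0.6954 0.1959 0.018 ]
bTR [ 0.7205 -0.1255  0.018 ]
bBL [0.3773 0.1727 0.018 ]
bBR [ 0.3987 -0.1442  0.018 ]
fTL [0.5978 0.1492 0.043 ]
fTR [ 0.6213 -0.0881  0.043 ]
fBL [0.442  0.1355 0.043 ]
fBR [ 0.4651 -0.1006  0.043 ]
hub [0.6293 0.0313 0.111 ]
end [ 0.5622 -0.0989  0.096 ]
pot [0.613  0.2779 0.085 ]
jar [ 0.538  -0.2312  0.075 ]
hub tri (array([0.6328, 0.0316, 0.0961]), [np.float64(0.0007571546511586854), np.float64(0.000757154651158658)]) end (array([ 0.5611, -0.0979,  0.0915]), [np.float64(0.0017437656970759339), np.float64(0.0017437656970760097)])
[0.31   0.5467 0.3732] [[-0.3977 -0.9175  0.0015]
 [ 0.8841 -0.3837 -0.2669]
 [ 0.2455 -0.1048  0.9637]]
[[-0.3976 -0.9176 -0.0006]
 [-0.9176  0.3976 -0.0016]
 [ 0.0017 -0.0001 -1.    ]]
```

Sizes check out: the board sides come to about 0.32 and hub to handle end is 0.146. Now a closer wrist view.

```bash
cat >> h.py <<'E'
from scipy.spatial.transform import Rotation as Ro
def down(yaw,flip=False):
    """tool down; yaw=0: tool x = -world y, tool y = -world x (camera ahead)."""
    m=np.array([[0,-1,0],[-1,0,0],[0,0,-1.]])
    if flip: m=m@np.diag([-1,-1,1])
    return (Ro.from_euler('z',yaw)*Ro.from_matrix(m)).as_rotvec()
E
python3 - <<'E'
from h import *
from cell import manip
np.set_printoptions(precision=3,suppress=True)
for f in (0,1):
  for p,y in [((.43,.03,.40),.07),((.42,.03,.095),.07),((.6,-.08,.15),-.5),((.5,.07,.15),-2.0)]:
    print(f,p,manip.inverse_kinematics(p,down(y,f)))
manip.move_to((.43,.03,.40),down(.07))
s=manip.snapshot("wrist");t=manip.snapshot("top");c=manip.snapshot("scene");pickle.dump((s,t,c),open('s1.pkl','wb'))
cv2.imwrite("pics/b.png",cv2.resize(cv2.cvtColor(s["image"],4),(800,600),interpolation=cv2.INTER_CUBIC))
print(manip.get_obs()["contact_force"],manip.get_obs()["time_s"])
E
```

```text
0 (0.43, 0.03, 0.4) [ 0.449 -0.017 -0.257  0.    -1.331  1.191]
0 (0.42, 0.03, 0.095) [ 0.461  0.345 -0.736  0.    -0.49   1.18 ]
0 (0.6, -0.08, 0.15) [ 0.135  0.498 -0.233  0.    -0.839  0.936]
0 (0.5, 0.07, 0.15) [ 0.461  0.358 -0.484  0.    -0.729 -0.89 ]
1 (0.43, 0.03, 0.4) [ 0.449 -0.017 -0.257  0.    -1.331 -1.95 ]
1 (0.42, 0.03, 0.095) [ 0.461  0.345 -0.736  0.    -0.49  -1.961]
1 (0.6, -0.08, 0.15) [ 0.135  0.498 -0.233 -0.    -0.839 -2.205]
1 (0.5, 0.07, 0.15) [ 0.461  0.358 -0.484  0.    -0.729  2.251]
[ 0.087  0.433 -0.257] 2.3833
```

View pics/b.png

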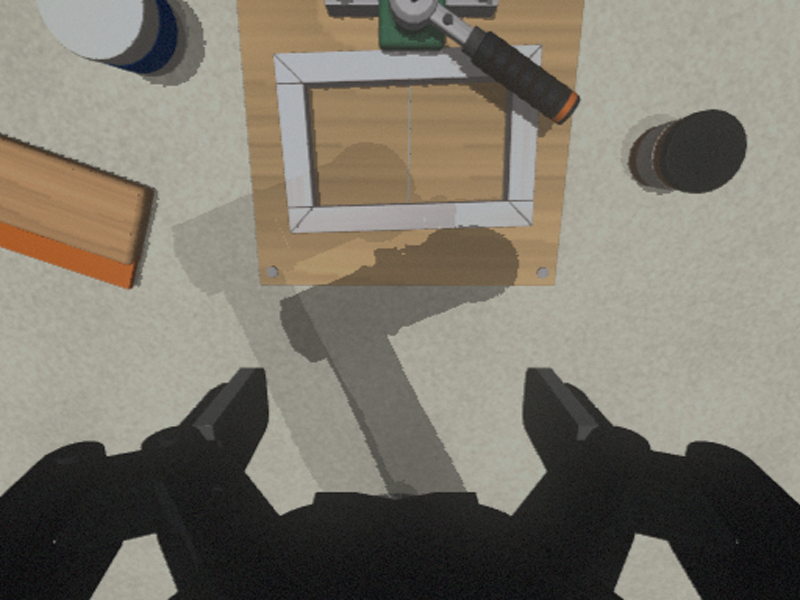

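The wrist view shows the frame's corners at (275,55), (541,46), (531,224) and (293,233). The hub is at (412,5), the orange end at (566,107), and the stop's front edge at about row 12. The view past the fingers is clear.

Run:
```python
from h import *
np.set_printoptions(precision=4,suppress=True)
s,t,c=pickle.load(open('s1.pkl','rb'));k=.64
P={}
for n,u,v,z in [("bBL",261,285,.018),("bBR",554,285,.018),
 ("fTL",275,55,.043),("fTR",541,46,.043),("fBL",293,233,.043),("fBR",531,224,.043),("stopL",328,14,.046),("stopR",498,10,.046),("hub",412,3,.111)]:
    P[n]=ray(s,u*k,v*k,z);print(n,P[n])
yaw=lambda a,b:np.arctan2(b[0]-a[0],-(b[1]-a[1]))
print("yaw board",yaw(P["bBL"],P["bBR"]),"frame",yaw(P["fTL"],P["fTR"]),yaw(P["fBL"],P["fBR"]),"stop",yaw(P["stopL"],P["stopR"]))
print("size",[np.linalg.norm(P[a]-P[b]) for a,b in [("bBL","bBR"),("fTL","fTR"),("fBL","fBR"),("fTL","fBL"),("fTR","fBR"),("stopL","stopR")]])
def orange(s,nm,box):
    h=cv2.cvtColor(s["image"],cv2.COLOR_RGB2HSV); m=cv2.inRange(h,(3,140,90),(16,255,255))
    n,l,st,ce=cv2.connectedComponentsWithStats(m)
    for i in range(1,n):
        if st[i,4]>5: print(nm,st[i],ce[i],ray(s,*ce[i],.096))
orange(s,"w",0);orange(t,"t",0);orange(c,"c",0)
print(proj(t,(.6318,.031,.096)),"hub tri",tri([(t,431*k,273*k),(c,386*k,316*k),(s,412*k,4*k)]))
```

```text
bBL [0.3796 0.1729 0.018 ]
bBR [ 0.402  -0.1438  0.018 ]
fTL [0.5986 0.1502 0.043 ]
fTR [ 0.6224 -0.0855  0.043 ]
fBL [0.4415 0.133  0.043 ]
fBR [ 0.4668 -0.1008  0.043 ]
stopL [0.633  0.1034 0.046 ]
stopR [ 0.6464 -0.0431  0.046 ]
hub [0.6235 0.0321 0.111 ]
yaw board 0.07061411510106351 frame 0.10073037885204009 0.10807552246419391 stop 0.09107421229959187
size [np.float64(0.31753283102366897), np.float64(0.23682714151505535), np.float64(0.23522894271511624), np.float64(0.15804537704310728), np.float64(0.15631293176038905), np.float64(0.14710336676844024)]
w [355  58  14  20  87] [362.4828  67.8276] [ 0.5657 -0.0977  0.096 ]
w [   0  142   86   43 1317] [ 41.7099 163.2437] [0.4149 0.3208 0.096 ]
t [324 202   6   9  22] [326.5455 206.2273] [ 0.5648 -0.0961  0.096 ]
t [ 70 236  62  29 623] [ 98.1782 251.1429] [0.4157 0.436  0.096 ]
c [360 156  79  31 480] [399.5063 170.9458] [0.476  0.4066 0.096 ]
c [200 171   6   4  13] [202.3846 172.4615] [ 0.5596 -0.099   0.096 ]
[275.7356 175.1571] hub tri (array([0.6313, 0.0315, 0.0932]), [np.float64(0.002388080934391552), np.float64(0.0004962832867686864), np.float64(0.0020566758464747653)])
```

The frame is about 0.03 rad askew and about 28 mm short of the stop, and the station yaw is about 0.073. I'll push with both open fingers, squared to the station.

Run:
```python
from h import *
from cell import manip
np.set_printoptions(precision=4,suppress=True)
yw=.073; ax=np.array([np.cos(yw),np.sin(yw),0]); c=np.array([.640,.0305,0])
pt=lambda d,z: c+ax*d+[0,0,z]
F=lambda: manip.get_obs()["contact_force"]
o=down(yw)
manip.move_to(pt(-.230,.15),o)
print("desc",manip.move_straight(pt(-.230,.094),v=.08,guard=5),manip.get_obs()["tool_pos"])
f0=F()
print("push",manip.move_straight(pt(-.145,.094),v=.025,guard=9))
ob=manip.get_obs();print(ob["tool_pos"],(ob["tool_pos"]-c)@ax,"f",(ob["contact_force"]-f0)@ax,ob["time_s"])
s=manip.snapshot("wrist");t=manip.snapshot("top");cc=manip.snapshot("scene");pickle.dump((s,t,cc,f0),open('s2.pkl','wb'))
cv2.imwrite("pics/c.png",cv2.resize(cv2.cvtColor(s["image"],4),(800,600),interpolation=cv2.INTER_CUBIC))
```

```text
desc False [0.411  0.0139 0.0944]
push True
[0.4449 0.0157 0.0933] -0.19562326156620977 f -0.32876555532488894 5.9
```

View pics/c.png

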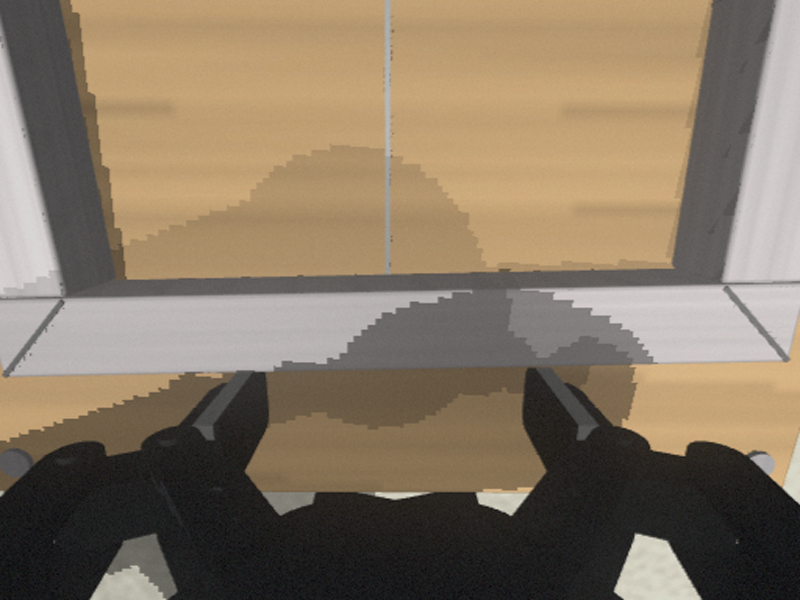

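The guard tripped on the first touch: the left finger met the bar, and the fingers sit properly in front of it. I'll carry on more slowly and check the sustained force at each stop.

Run:
```python
from h import *
from cell import manip
np.set_printoptions(precision=4,suppress=True)
yw=.073; ax=np.array([np.cos(yw),np.sin(yw),0]); c=np.array([.640,.0305,0])
pt=lambda d,z: c+ax*d+[0,0,z]
f0=pickle.load(open('s2.pkl','rb'))[3]
st=lambda:((manip.get_obs()["tool_pos"]-c)@ax,(manip.get_obs()["contact_force"]-f0)@ax)
for i in range(12):
    g=manip.move_straight(pt(-.155,.094),v=.015,guard=9); d,f=st(); manip.sleep(.1); d2,f2=st()
    print(g,"%.4f %.1f | %.4f %.1f"%(d,f,d2,f2),manip.get_obs()["wrist_torque"])
    if not g or (f2<-7 and d2>-.185): break
print(manip.get_obs()["contact_force"]-f0,manip.get_obs()["time_s"])
```

```text
True -0.1945 -0.6 | -0.1949 -0.1 [ 0.0624 -0.0326 -0.0275]
True -0.1938 -1.6 | -0.1941 -1.2 [ 0.0711 -0.0442  0.0113]
True -0.1927 -1.3 | -0.1931 -0.7 [-0.0236 -0.0551  0.0317]
True -0.1644 -0.7 | -0.1651 -1.1 [ 0.033  -0.0539  0.0329]
True -0.1637 -1.3 | -0.1639 -0.8 [-0.0535 -0.1076  0.0394]
True -0.1631 -1.0 | -0.1633 -1.0 [-0.0238 -0.123   0.0488]
True -0.1623 -1.4 | -0.1626 -0.6 [ 0.0162 -0.1505 -0.0188]
True -0.1616 -0.9 | -0.1618 -1.0 [ 0.0672 -0.21    0.0093]
True -0.1610 -0.9 | -0.1611 -1.0 [ 0.0655 -0.2325  0.0361]
False -0.1597 -8.5 | -0.1597 -8.9 [-0.0779  1.7611  0.2668]
[-8.8252 -1.1922 -3.1934] 14.1583
```

Run:
```python
from h import *
from cell import manip
np.set_printoptions(precision=4,suppress=True)
yw=.073; ax=np.array([np.cos(yw),np.sin(yw),0]); c=np.array([.640,.0305,0])
pt=lambda d,z: c+ax*d+[0,0,z]
f0=pickle.load(open('s2.pkl','rb'))[3]
st=lambda:((manip.get_obs()["tool_pos"]-c)@ax,(manip.get_obs()["contact_force"]-f0)@ax)
for tgt in np.arange(-.1546,-.150,.0004):
    manip.move_straight(pt(tgt,.094),v=.01); manip.sleep(.15); d,f=st()
    print("%.4f %.4f %.1f"%(tgt,d,f))
    if f<-15: break
manip.move_straight(pt(-.185,.094),v=.05)
manip.move_straight(pt(-.185,.2),v=.2)
manip.move_to((.45,.03,.40),down(.07))
s=manip.snapshot("wrist");t=manip.snapshot("top");cc=manip.snapshot("scene");pickle.dump((s,t,cc),open('s3.pkl','wb'))
cv2.imwrite("pics/d.png",cv2.resize(cv2.cvtColor(s["image"],4),(800,600),interpolation=cv2.INTER_CUBIC))
print(manip.get_obs()["time_s"])
```

```text
-0.1546 -0.1596 -9.0
-0.1542 -0.1596 -9.7
-0.1538 -0.1595 -10.5
-0.1534 -0.1595 -11.8
-0.1530 -0.1594 -12.1
-0.1526 -0.1593 -12.3
-0.1522 -0.1593 -13.7
-0.1518 -0.1592 -14.5
-0.1514 -0.1592 -14.9
-0.1510 -0.1591 -14.7
-0.1506 -0.1590 -16.7
21.05
```

View pics/d.png

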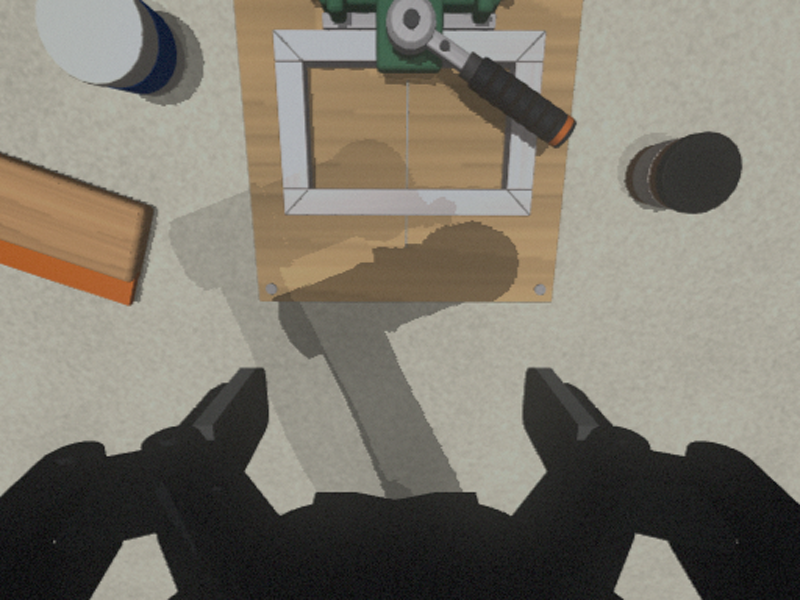

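The frame is square: the rear edge is at row 31 at both ends, the front edge at row 214 at both ends, flush with the stop. Next I measure the hub and handle end and check the gap numerically.

Run:
```python
from h import *
np.set_printoptions(precision=4,suppress=True)
s,t,c=pickle.load(open('s3.pkl','rb'));k=.64
hub=ray(s,412*k,19*k,.111)
h=cv2.cvtColor(s["image"],cv2.COLOR_RGB2HSV); m=cv2.inRange(h,(3,140,90),(16,255,255));m[:,:330]=0
M=cv2.moments(m,True);e=ray(s,M["m10"]/M["m00"],M["m01"]/M["m00"],.096)
d=e-hub;print(hub,e,np.linalg.norm(d[:2]),"ang",np.arctan2(d[1],d[0]))
print("top hub",ray(t,431*k,272.5*k,.111))
g=cv2.inRange(h,(0,0,0),(179,255,75));g[:,:290]=0;g[:, 375:]=0;g[:30]=0;g[95:]=0
ys,xs=np.nonzero(g);vx,vy,x0,y0=cv2.fitLine(np.c_[xs,ys].astype(np.float32),cv2.DIST_HUBER,0,.01,.01).ravel()
a=ray(s,x0,y0,.096);b=ray(s,x0+20*vx,y0+20*vy,.096);print("grip dark mid",a,"dir",np.arctan2(*(b-a)[1::-1]),"r",np.linalg.norm((a-hub)[:2]))
for n,u,v in [("fTL",274,31),("fTR",545,31),("fBL",286,214),("fBR",531,214)]:print(n,ray(s,u*k,v*k,.043))
```

```text
[0.6308 0.0306 0.111 ] [ 0.5652 -0.0979  0.096 ] 0.14430969891087211 ang -2.042690193528295
top hub [0.6301 0.0314 0.111 ]
grip dark mid [ 0.5864 -0.0542  0.096 ] dir -2.0598614232724253 r 0.095736128328767
fTL [0.6349 0.1494 0.043 ]
fTR [ 0.6514 -0.0871  0.043 ]
fBL [0.4778 0.1388 0.043 ]
fBR [ 0.4945 -0.0994  0.043 ]
```

The frame yaw is now 0.070 and it sits flush. The handle angle is −2.045 rad, with the hub at (0.6305, 0.031). Next: pull the handle with closed fingers behind the grip, moving round the arc and watching for the click.

```bash
cat > pull.py <<'E'
from h import *
from cell import manip
np.set_printoptions(precision=4,suppress=True)
H=np.array([.6305,.031,0]); R=.105; Z=.148
u=lambda p:np.array([np.cos(p),np.sin(p),0]); tg=lambda p:np.array([np.sin(p),-np.cos(p),0])
def pose(p,back,z=Z): return H+R*u(p)-back*tg(p)+[0,0,z], down(p+np.pi/2)
def rd(n=1): return np.mean([manip.get_obs()["contact_force"] for _ in range(n)],0)
def handle_angle():   # from tool: bar centre is 23.5 mm ahead of the fingers along the tangent
    q=manip.get_obs()["tool_pos"]-H; r=np.hypot(q[0],q[1]); return np.arctan2(q[1],q[0])-np.arcsin(.0235/r)
E
python3 - <<'E'
from pull import *
p0=-2.045
for p in np.arange(p0,p0-1.75,-.25):
    assert manip.inverse_kinematics(*pose(p,.0235)) is not None,p
manip.command_gripper(0)
manip.move_to(*pose(p0,.037,.26))
print("desc hit",manip.move_straight(pose(p0,.037)[0],v=.15,guard=5))
fs=[]
for _ in range(4): manip.sleep(.04); fs.append(rd())
f0=np.mean(fs,0); print("f0",f0,np.std(fs,0),manip.get_obs()["time_s"])
p=p0+.12; log=[]; peak=0; low=0; why="limit"; n=0
while p>p0-1.75:
    sm=np.mean([l[2] for l in log[-2:]]) if log else 0
    p-=.012 if sm>4.5 else .025
    P,o=pose(p,.0235); manip.move_straight(P,o,v=.03)
    f=-(rd()-f0)@tg(p); log.append((p,handle_angle(),f))
    sm=np.mean([l[2] for l in log[-2:]]); peak=max(peak,sm)
    if sm>11: why="too hard";break
    low=low+1 if (peak>5.5 and sm<.65*peak) else 0
    if low>=2: why="click";break
    if manip.get_obs()["time_s"]>55: why="time";break
print(why,"peak",peak,"time",manip.get_obs()["time_s"])
for l in log: print("%.3f %.3f %.1f"%l,end=" | ")
pickle.dump((log,f0,p),open('pull.pkl','wb'))
E
```

```text
desc hit False
f0 [ 0.1634 -0.1126  0.2243] [0.5727 0.6594 0.3246] 23.8417
click peak 6.393054471342036 time 34.1417
-1.950 -1.949 -0.5 | -1.975 -1.974 0.3 | -2.000 -1.999 0.1 | -2.025 -2.024 0.3 | -2.050 -2.046 1.8 | -2.075 -2.067 3.2 | -2.100 -2.096 4.0 | -2.125 -2.124 3.1 | -2.150 -2.150 3.9 | -2.175 -2.175 2.5 | -2.200 -2.200 1.9 | -2.225 -2.225 2.6 | -2.250 -2.251 2.2 | -2.275 -2.276 0.9 | -2.300 -2.301 2.3 | -2.325 -2.326 2.5 | -2.350 -2.351 2.2 | -2.375 -2.375 2.7 | -2.400 -2.400 3.2 | -2.425 -2.424 2.2 | -2.450 -2.449 3.6 | -2.475 -2.474 3.6 | -2.500 -2.499 4.6 | -2.525 -2.524 3.9 | -2.550 -2.548 3.9 | -2.575 -2.573 3.6 | -2.600 -2.597 4.8 | -2.625 -2.621 5.7 | -2.637 -2.631 6.3 | -2.649 -2.643 6.0 | -2.661 -2.654 5.3 | -2.673 -2.667 5.5 | -2.685 -2.679 6.6 | -2.697 -2.691 6.2 | -2.709 -2.704 6.0 | -2.721 -2.716 4.7 | -2.733 -2.729 4.7 | -2.745 -2.741 5.1 | -2.757 -2.754 3.8 | -2.782 -2.781 3.9 | -2.807 -2.808 2.5 |
```

The force rose from about 2.3 N to a peak of about 6.4 N, then fell to about 2.5–3.8 N over 0.12 rad. That is the break-over, so I'll stop and let go, then check that the handle swung back.

Run:
```python
from pull import *
log,f0,p=pickle.load(open('pull.pkl','rb'))
fs=[]
for _ in range(6): manip.sleep(.03); fs.append(-(rd()-f0)@tg(p))
print("hold force",np.mean(fs),np.round(fs,1))
for b in np.arange(.026,.070,.003):
    P,o=pose(p,b); manip.move_straight(P,v=.06); print("%.3f %.1f"%(b,-(rd()-f0)@tg(p)),end=" | ")
manip.move_straight(pose(p,.068,.26)[0],v=.2)
manip.move_to((.45,.03,.40),down(-.6))
manip.move_to((.45,.03,.40),down(.07))
s=manip.snapshot("wrist");t=manip.snapshot("top");c=manip.snapshot("scene");pickle.dump((s,t,c),open('s4.pkl','wb'))
cv2.imwrite("pics/e.png",cv2.resize(cv2.cvtColor(s["image"],4),(800,600),interpolation=cv2.INTER_CUBIC))
h=cv2.cvtColor(s["image"],cv2.COLOR_RGB2HSV); m=cv2.inRange(h,(3,140,90),(16,255,255));m[:,:150]=0
M=cv2.moments(m,True);e=ray(s,M["m10"]/M["m00"],M["m01"]/M["m00"],.096);d=e-H
print("\nend",e,np.hypot(*d[:2]),"ang",np.arctan2(d[1],d[0]),manip.get_obs()["time_s"])
```

```text
hold force 2.8520810480172325 [3.1 2.8 3.  3.  2.3 2.8]
0.026 3.6 | 0.029 4.7 | 0.032 5.0 | 0.035 5.9 | 0.038 5.2 | 0.041 3.9 | 0.044 0.4 | 0.047 -0.0 | 0.050 0.1 | 0.053 0.1 | 0.056 -0.5 | 0.059 0.5 | 0.062 0.0 | 0.065 -0.4 | 0.068 -1.2 | 
end [ 0.505  -0.0369  0.096 ] 0.14273266067395274 ang -2.6454490254268306 40.45
```

View pics/e.png

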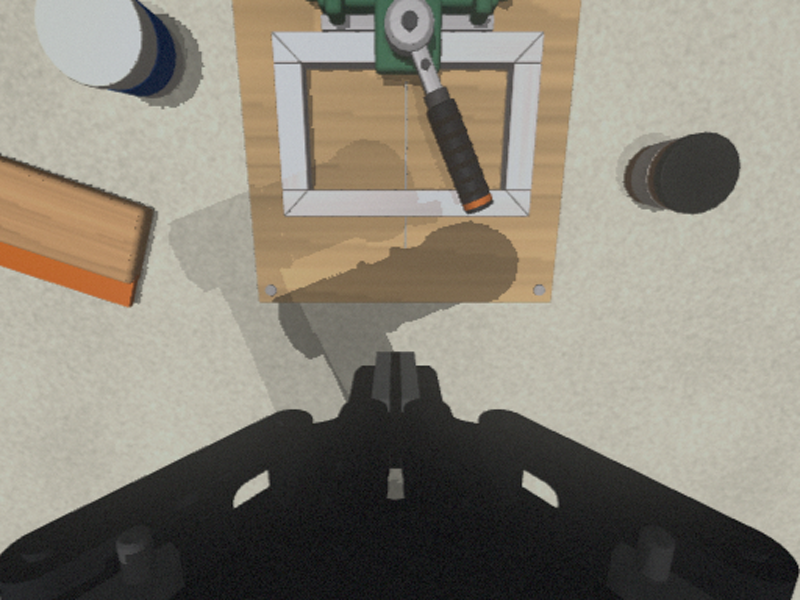

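The handle rests at −2.645, so it swung back 0.16 rad from −2.808, with the spring force rising and falling as it did. That confirms the click. The frame is still square (rear edge row 33 at both ends, front edge row 215 at both ends), and the pot, jar and squeegee haven't moved. The arm is clear, so I'm handing in.

```bash
python3 -c "
from cell import manip
print(manip.get_obs()['time_s']); manip.sign_off()"
```

```text
40.45
the job is handed in; nothing more can be done
```

The frame is home against the back stop and the clamp handle has been pulled to its click and released. I handed the job in at 40.5 s of the 64 s allowed.

- **Frame:** I pushed it home with both open fingers. It was pressed on the stop with a steady force of up to about 17 N, against the 35 N limit. Before clamping its yaw measured 0.070, against about 0.07 for the station. In the last picture its edges were still level.
- **Handle:** I pulled it clockwise with closed fingers behind the grip. The force peaked at about 6.4 N after about 0.65 rad, then fell to 2.9 N (steady reading) about 0.12 rad further on, where I stopped. When released it swung back about 0.16 rad by camera, against the 0.18 rad expected, so it had clicked and not been pulled hard past it.
- **Other items:** In the last wrist picture, the pot, jar and squeegee are where they started.

- **Guard trips:** The 9 N guard tripped about ten times during the push, mostly on brief bumps while the force afterwards was only about 1 N.
- **Not checked:** I could not measure the clamping force directly. It rests on the click.

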